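# Line up the turned tea-light holders by height

## Robot

A 6-joint arm with a two-finger parallel gripper is mounted at the origin on the work surface. World frame = base frame: x ahead of the robot, y to its left, z up, the work surface at z = 0. Lengths are in m, angles in rad, forces in N, time in s.
With the tool pointing down it reaches from about 0.275 to 1 m from the base axis. Payload 8.4 kg.
Tool frame: the origin (TCP) lies on the centre line of the jaws, within the pads' length; the fingertips stand 17 mm ahead of it and the grasp point (between the pads) lies 2 mm behind it (bot.tcp_to_tips is the y of the fingertips in the tool frame, in m); y points along the fingers, z is the direction in which the jaws open and shut, and the axes are right-handed (so a half turn about y gives the same grasp; the last joint's range is limited). The gripper opens to 85 mm and grips with 20 to 120 N. Pads are 22 mm wide; open, the fingers measure 114 mm over their backs; the gripper's body (76 mm by 85 mm) begins 54 mm behind the grasp point. The pads swing forward as they close: fully open they stand 13 mm farther back than shut.
Start: joints at [-1.336, 0.353, 1.633, -0, 1.155, -0.002], TCP at [0.147, -0.608, 0.248] pointing down, gripper open.
Joint ranges: [-2.63, 2.63], [-0.92, 2.1], [0.06, 2.66], [-1.3, 4.44], [0, 2.69], [-3.02, 3.02]. Speed limits (rad/s): [2.22, 2.22, 2.79, 3.14, 3.14, 3.14].

## Interface

Orientations are given as a unit quaternion [x, y, z, w].
In Python, from workcell import bot, hand, kinematics, get_obs, vision, hand_in gives the robot as it stands. The module is installed in compiled form; this text tells all that it offers. Calls block until the motion is done:
- bot.reach(position, orientation): joint-space move of the TCP to a pose.
- bot.servo_line(position, ori=None, velocity=0.15): straight line of the TCP; ori=None keeps the orientation; velocity is the mean speed in m/s.
- bot.goto_joints(angles): joint-space move.
- hand.move_gripper(opening, strength=None): finger opening in m; strength is the grip in N (None keeps the last); returns when the fingers have stopped.
- bot.dwell(seconds).
- kinematics.solve_ik(position, orientation): joint angles nearest the present ones, or None.
- get_obs(): the state.
- vision.read_camera(name): name is "side" or "top" or "wrist"; returns a dict with "frame" (400x640x3 uint8, red, green, blue), "intrinsics" (3x3 intrinsics, pixels), "dist" ([k1, k2, p1, p2, k3] as OpenCV has them; the pictures are not rectified), "view" (4x4, takes a point from world to camera coordinates). Camera axes: x right, y down, z forward; pixel columns grow to the right and rows downward; lengths in m; the calibration is good to about 2 mm. A picture is of the moment at which its call begins. There is no depth.
A pose or a line that the arm cannot do raises bot.IKError and nothing moves.
- hand_in(): hands the job in, once; it reports no verdict.
The state is a dict: "time_s": time; "joint_pos": joint angles; "joint_vel": joint speeds; "joint_efforts": joint torques, N m; "position": TCP position; "orientation": TCP orientation; "wrist_force": force on the tool from outside, world axes, zero at the start; "ft_torque": the same for the moment, N m; "gripper_width": finger opening in m.
Only numpy, scipy, OpenCV 4.12 (cv2) and the standard library are available. Lean on these libraries where they do the work, as an engineer would, in place of code of your own. Each camera call takes 0.05 s, during which the arm holds its last target. There are 200 camera calls.

## Task

Dress the display plank: stand the four loose turned tea-light holders on the four green felt pads, one on each and wholly on its felt, in order of height, the lowest next to the flat birch slice and rising step by step to the tallest next to the upright birch log. Set each one down gently and upright; do not drop them or knock them over.

Things in the scene. Friction and masses are not known exactly. Their poses are not given: they have to be found in the camera images.
- holder_maple: Turned wooden tea-light holder, very pale cream (maple), 45 mm high, standing upright and loose: a straight round body 46 mm in diameter from 17 mm above its underside to its flat top, a foot 52 mm in diameter (lowest 9 mm), a groove 42 mm in diameter between 11 and 15 mm, and a black tea-light cup with a metal rim painted flat in its top face. 40 to 190 g. Origin: centre of the underside; z up along its axis.
- holder_cherry: Turned wooden tea-light holder, red-brown (cherry), 68 mm high, standing upright and loose: a straight round body 46 mm in diameter from 17 mm above its underside to its flat top, a foot 52 mm in diameter (lowest 9 mm), a groove 42 mm in diameter between 11 and 15 mm, and a black tea-light cup with a metal rim painted flat in its top face. 40 to 190 g. Origin: centre of the underside; z up along its axis.
- holder_walnut: Turned wooden tea-light holder, very dark brown (walnut), 91 mm high, standing upright and loose: a straight round body 46 mm in diameter from 17 mm above its underside to its flat top, a foot 52 mm in diameter (lowest 9 mm), a groove 42 mm in diameter between 11 and 15 mm, and a black tea-light cup with a metal rim painted flat in its top face. 40 to 190 g. Origin: centre of the underside; z up along its axis.
- holder_oak: Turned wooden tea-light holder, golden tan (oak), 114 mm high, standing upright and loose: a straight round body 46 mm in diameter from 17 mm above its underside to its flat top, a foot 52 mm in diameter (lowest 9 mm), a groove 42 mm in diameter between 11 and 15 mm, and a black tea-light cup with a metal rim painted flat in its top face. 40 to 190 g. Origin: centre of the underside; z up along its axis.
- pad_a: Fixed round green felt pad, 76 mm in diameter and 4 mm thick, first from the robot's left (+y) of four alike in one straight row, 90 mm apart, on a fixed pale plank (560 x 130 mm, 18 mm thick) that lies roughly along y. Origin: centre of the pad's underside, which lies 18 mm above the table, so the pad's top is 4 mm above the origin (22 mm above the table); z up, y along the row towards the first pad, x across the plank away from the robot.
- pad_b: Fixed round green felt pad, 76 mm in diameter and 4 mm thick, second from the left of four alike in one straight row, 90 mm apart, on a fixed pale plank (560 x 130 mm, 18 mm thick) that lies roughly along y. Origin: centre of the pad's underside, which lies 18 mm above the table, so the pad's top is 4 mm above the origin (22 mm above the table); z up, y along the row towards the first pad, x across the plank away from the robot.
- pad_c: Fixed round green felt pad, 76 mm in diameter and 4 mm thick, third from the left of four alike in one straight row, 90 mm apart, on a fixed pale plank (560 x 130 mm, 18 mm thick) that lies roughly along y. Origin: centre of the pad's underside, which lies 18 mm above the table, so the pad's top is 4 mm above the origin (22 mm above the table); z up, y along the row towards the first pad, x across the plank away from the robot.
- pad_d: Fixed round green felt pad, 76 mm in diameter and 4 mm thick, fourth from the left (farthest to -y) of four alike in one straight row, 90 mm apart, on a fixed pale plank (560 x 130 mm, 18 mm thick) that lies roughly along y. Origin: centre of the pad's underside, which lies 18 mm above the table, so the pad's top is 4 mm above the origin (22 mm above the table); z up, y along the row towards the first pad, x across the plank away from the robot.
- birch_log: Fixed upright white-barked birch log, 66 mm in diameter and 130 mm high, standing on one end of the plank (either end): 100 mm beyond the outermost pad measured along the row and 30 mm off the row's line, away from the robot. Origin: centre of its underside, 18 mm above the table. The row must rise towards it.
- birch_slice: Fixed flat birch slice, 66 mm in diameter and 20 mm high, on the plank's other end, placed like the log. Origin: centre of its underside, 18 mm above the table. The lowest holder belongs next to it.

How it is judged:
At the end, for the whole second after the job is handed in: Each holder stands upright (within 0.1 rad) on its pad, its axis within 15 mm of the pad's centre and its foot on the felt, in order of height (45, 68, 91, 114 mm) from the pad next to the flat birch slice to the pad next to the birch log; all four are at rest and released (((horizontal distance between birch_slice and pad_a below 0.2 m and horizontal distance between holder_maple and pad_a below 0.015 m and z of holder_maple in the frame of pad_a between 0 and 0.01 m and angle between each of holder_maple, holder_cherry, holder_walnut, holder_oak's own z axis and vertical below 0.1 rad and horizontal distance between holder_cherry and pad_b below 0.015 m and z of holder_cherry in the frame of pad_b between 0 and 0.01 m and horizontal distance between holder_walnut and pad_c below 0.015 m and z of holder_walnut in the frame of pad_c between 0 and 0.01 m and horizontal distance between holder_oak and pad_d below 0.015 m and z of holder_oak in the frame of pad_d between 0 and 0.01 m) or (horizontal distance between birch_slice and pad_d below 0.2 m and horizontal distance between holder_maple and pad_d below 0.015 m and z of holder_maple in the frame of pad_d between 0 and 0.01 m and angle between each of holder_maple, holder_cherry, holder_walnut, holder_oak's own z axis and vertical below 0.1 rad and horizontal distance between holder_cherry and pad_c below 0.015 m and z of holder_cherry in the frame of pad_c between 0 and 0.01 m and horizontal distance between holder_walnut and pad_b below 0.015 m and z of holder_walnut in the frame of pad_b between 0 and 0.01 m and horizontal distance between holder_oak and pad_a below 0.015 m and z of holder_oak in the frame of pad_a between 0 and 0.01 m)) and linear speed of each of holder_maple, holder_cherry, holder_walnut, holder_oak below 0.02 m/s and angular speed of each of holder_maple, holder_cherry, holder_walnut, holder_oak below 0.2 rad/s); the robot touches nothing.
It fails at once if holder_maple is dropped from more than about 25 mm or knocked over (it moves faster than 0.7 m/s while the fingers do not touch it) (contact force between the fingers and holder_maple below 0.02 N and linear speed of holder_maple above 0.7 m/s).
It fails at once if holder_cherry is dropped from more than about 25 mm or knocked over (it moves faster than 0.7 m/s while the fingers do not touch it) (contact force between the fingers and holder_cherry below 0.02 N and linear speed of holder_cherry above 0.7 m/s).
It fails at once if holder_walnut is dropped from more than about 25 mm or knocked over (it moves faster than 0.7 m/s while the fingers do not touch it) (contact force between the fingers and holder_walnut below 0.02 N and linear speed of holder_walnut above 0.7 m/s).
It fails at once if holder_oak is dropped from more than about 25 mm or knocked over (it moves faster than 0.7 m/s while the fingers do not touch it) (contact force between the fingers and holder_oak below 0.02 N and linear speed of holder_oak above 0.7 m/s).
It also fails if it takes over 99 s, if anything falls off the work surface, if the arm or the gripper's body presses on something with over 40 N, if the wrist force passes 120 N, or if a joint passes its speed limit or range.

## Working session

There is one attempt and no reset: what is moved stays moved. The work goes in short steps, each a Python script; the robot and the scene stay as the last script left them, time stands still between calls to the robot, and variables do not carry over. Pictures are saved under pics/ and viewed, about 12 in all and at most 16, crops included, and the job is handed in when it is done.

```bash
mkdir -p pics
python3 - <<'E'
from workcell import bot,hand,kinematics,get_obs,vision
import cv2,numpy as np
for n in("top","side"):
    d=vision.read_camera(n); cv2.imwrite(f"pics/{n}0.png",d["frame"][:,:,::-1])
    print(n,d["intrinsics"],d["dist"],np.round(d["view"],4).tolist())
o=get_obs();print(o["time_s"],o["orientation"],o["gripper_width"])
E
```

```text
top [[493.4434568    0.         316.08673833]
 [  0.         493.4434568  200.53374086]
 [  0.           0.           1.        ]] [0.05104009 0.         0.         0.         0.        ] [[0.0061, -1.0, 0.0009, 0.0111], [-0.9781, -0.0062, -0.2081, 0.5898], [0.2081, 0.0004, -0.9781, 1.1562], [0.0, 0.0, 0.0, 1.0]]
side [[382.71808892   0.         325.69326038]
 [  0.         382.71808892 201.57014442]
 [  0.           0.           1.        ]] [-0.04767099  0.          0.          0.          0.        ] [[-0.7085, -0.7058, -0.0003, 0.4228], [-0.4462, 0.4482, -0.7746, 0.2997], [0.5468, -0.5486, -0.6325, 0.5477], [0.0, 0.0, 0.0, 1.0]]
0.1 [-0.08356537  0.70259655 -0.70171817  0.08346569] 0.0851174101177671
```

View pics/top0.png

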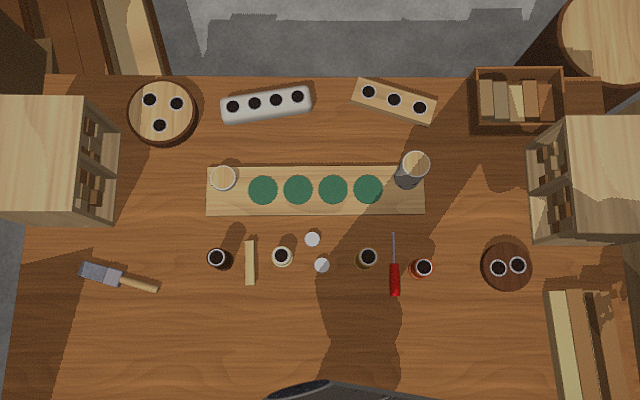

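View pics/side0.png

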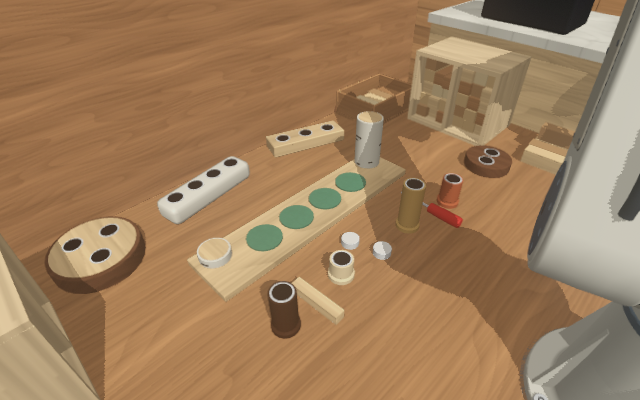

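The slice is at the left (+y) end, so the order is maple on a, cherry on b, walnut on c and oak on d. In the top view the holders are at about walnut (217,258), maple (282,256), oak (367,257) and cherry (423,268). The pads are at about (263,190), (298,189), (333,189) and (368,189). I'll enlarge to refine these.

Run:
```python
import cv2
i=cv2.imread("pics/top0.png")[150:300,195:450]
cv2.imwrite("pics/crop.png",cv2.resize(i,None,fx=3,fy=3,interpolation=cv2.INTER_CUBIC))
```

```text
(no output)
```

View pics/crop.png

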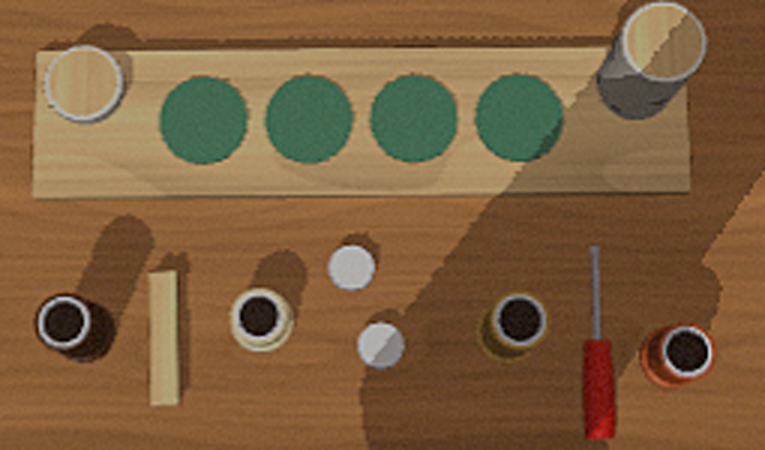

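```bash
cat > h.py <<'E'
from workcell import bot,hand,kinematics,get_obs,vision
import cv2,numpy as np
from scipy.spatial.transform import Rotation as R
H=dict(maple=.045,cherry=.068,walnut=.091,oak=.114)
def w(d,p,z):
    n=cv2.undistortPoints(np.array([[p]],float),d["intrinsics"],d["dist"])[0,0]
    V=d["view"];r=V[:3,:3].T@[*n,1];c=-V[:3,:3].T@V[:3,3]
    return (c+r*(z-c[2])/r[2])[:2]
def proj(d,P):
    V=d["view"];return cv2.projectPoints(np.array(P,float).reshape(-1,1,3),cv2.Rodrigues(V[:3,:3])[0],V[:3,3],d["intrinsics"],d["dist"])[0].reshape(-1,2)
def quat(s): # tool y down, z = s * x
    z=np.array([s,0,0]);y=np.array([0,0,-1]);return R.from_matrix(np.c_[np.cross(y,z),y,z]).as_quat()
E
python3 - <<'E'
from h import *
d=vision.read_camera("top");c=lambda u,v:(195+(u+.5)/3-.5,150+(v+.5)/3-.5)
for n,p in dict(walnut=(64,322),maple=(260,317),oak=(519,320),cherry=(687,352)).items():
    print(n,w(d,c(*p),H[n]).round(4))
hsv=cv2.cvtColor(d["frame"],cv2.COLOR_RGB2HSV);m=cv2.inRange(hsv,(60,80,30),(95,255,255))
k,l,s,ce=cv2.connectedComponentsWithStats(m)
for i in range(1,k):
    if s[i,4]>200: print("pad",s[i],ce[i],w(d,ce[i],.022).round(4))
for s in(1,-1):
    for P in([.4,.2,.2],[.4,-.2,.2],[.55,0,.1]): print(s,kinematics.solve_ik(P,quat(s)))
print(bot.tcp_to_tips)
E
```

```text
walnut [0.4467 0.2486]
maple [0.4559 0.0989]
oak [ 0.448  -0.1048]
cherry [ 0.4283 -0.2423]
pad [354 175  28  29 625] [367.4192 188.8608] [ 0.6297 -0.1166]
pad [249 176  28  29 626] [262.33386581 189.69169329] [0.6258 0.1527]
pad [284 176  28  28 626] [297.40415335 189.46485623] [0.6269 0.0629]
pad [319 176  28  28 626] [332.43450479 189.29552716] [ 0.628  -0.0269]
1 [ 4.60293501e-01  1.33750872e-01  2.04760614e+00 -4.44089210e-16
  9.60235638e-01  4.60293501e-01]
1 [-4.67001717e-01  1.33750872e-01  2.04760614e+00 -4.44089210e-16
  9.60235638e-01 -4.67001717e-01]
1 [-2.72727611e-03  4.26650914e-01  1.91216230e+00 -4.44089210e-16
  8.02779440e-01 -2.72727611e-03]
-1 [ 4.60293501e-01  1.33750872e-01  2.04760614e+00 -4.44089210e-16
  9.60235638e-01 -2.68129915e+00]
-1 [-4.67001717e-01  1.33750872e-01  2.04760614e+00 -4.44089210e-16
  9.60235638e-01  2.67459094e+00]
-1 None
0.017
```

The pad spacing comes out at 90 mm, as stated. Next I go above the oak holder and check it with one close look.

Run:
```python
from h import *
bot.reach([.448,-.105,.27],quat(1))
d=vision.read_camera("wrist");f=d["frame"][:,:,::-1].copy()
T=dict(walnut=(.4467,.2486),maple=(.4559,.0989),oak=(.448,-.1048),cherry=(.4283,-.2423))
for n,(x,y) in T.items():
    for r in (.023,):
        a=np.linspace(0,6.28,60);q=proj(d,np.c_[x+r*np.cos(a),y+r*np.sin(a),0*a+H[n]])
        if (d["view"]@[x,y,H[n],1])[2]>0 and abs(q).max()<2000: cv2.polylines(f,[q.astype(int).reshape(-1,1,2)],True,(0,255,255),1)
cv2.imwrite("pics/w1.png",f)
d=vision.read_camera("side");f=d["frame"][:,:,::-1].copy()
for n,(x,y) in T.items():
    q=proj(d,np.c_[x+r*np.cos(a),y+r*np.sin(a),0*a+H[n]]);cv2.polylines(f,[q.astype(int).reshape(-1,1,2)],True,(0,255,255),1)
cv2.imwrite("pics/s1.png",cv2.resize(f[140:350,230:500],None,fx=2.8,fy=2.8))
print(get_obs()["time_s"])
```

```text
2.3583
```

View pics/w1.png

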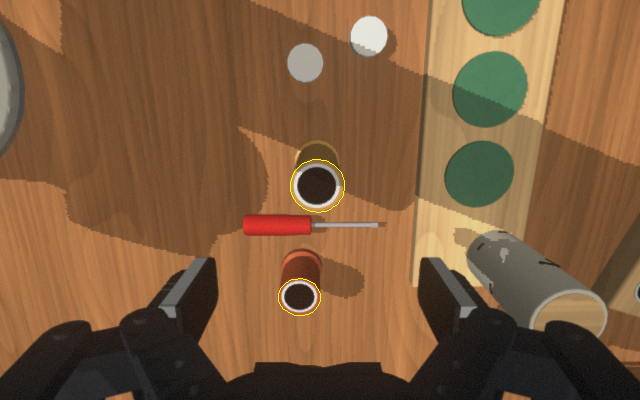

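View pics/s1.png

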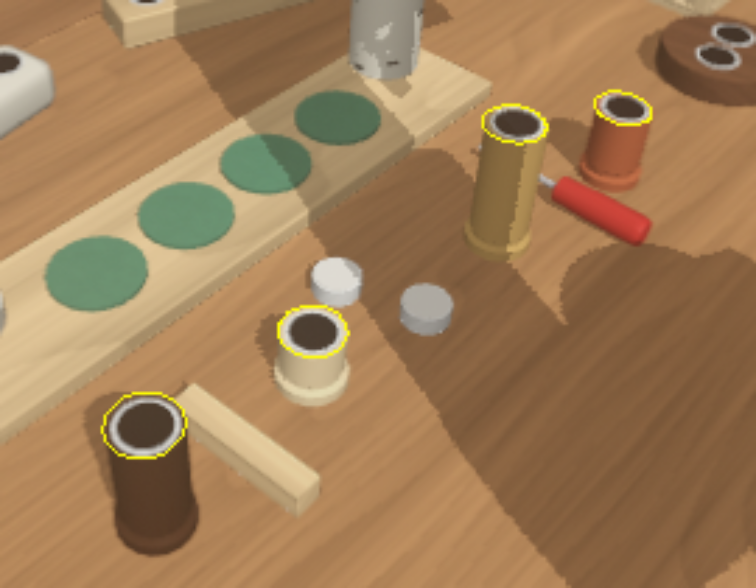

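The predicted rings match both views to about 2 mm. I'll pick and place the oak first.

```bash
cat >> h.py <<'E'
T=dict(walnut=(.4467,.2486),maple=(.4559,.0989),oak=(.448,-.1048),cherry=(.4283,-.2423))
PAD=dict(maple=(.6258,.1527),cherry=(.6269,.0629),walnut=(.628,-.0269),oak=(.6297,-.1166))
q=quat(1)
def pick(n,src=None):
    x,y=src or T[n];g=max(H[n]-.02,.034)-.002  # TCP height over underside
    hand.move_gripper(.085,40)
    bot.reach([x,y,g+.16],q);bot.servo_line([x,y,g],velocity=.12)
    hand.move_gripper(.03,40);bot.dwell(.2)
    o=get_obs();print(n,"grip",o["gripper_width"],o["position"].__repr__(),o["time_s"])
    return g
def place(n,g):
    x,y=PAD[n];o=get_obs();p=o["position"];z0=g+.165
    bot.servo_line([p[0],p[1],z0],velocity=.15)
    print("lifted w",get_obs()["gripper_width"],get_obs()["wrist_force"])
    bot.servo_line([x,y,z0],velocity=.2)
    bot.servo_line([x,y,g+.045],velocity=.15);bot.servo_line([x,y,g+.0225],velocity=.03)
    bot.dwell(.3);print("down F",get_obs()["wrist_force"],"w",get_obs()["gripper_width"])
    hand.move_gripper(.085);bot.dwell(.2)
    bot.servo_line([x,y,g+.18],velocity=.15);print("t",get_obs()["time_s"])
E
python3 - <<'E'
from h import *
place("oak",pick("oak"))
d=vision.read_camera("side");cv2.imwrite("pics/s2.png",cv2.resize(d["frame"][90:350,180:500,::-1],None,fx=2.2,fy=2.2))
E
```

```text
oak grip 0.04482750788726564 array([ 0.44808297, -0.10484851,  0.09241377]) 4.95
lifted w 0.044878401056525526 [-0.62420451 -0.25252871 -0.92224946]
down F [-2.20635357  0.13774802  3.7580439 ] w 0.04495972411895889
t 11.2917
```

View pics/s2.png

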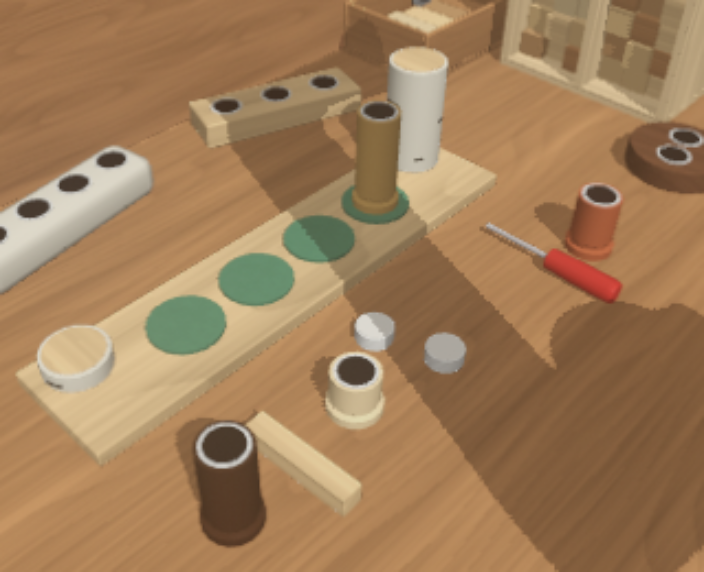

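The oak is upright and central on pad d. Next are the other three.

Run:
```python
from h import *
for n in("cherry","maple","walnut"): place(n,pick(n))
p=get_obs()["position"];bot.reach([.40,-.2,.35],q)
for c in("top","side"):
    d=vision.read_camera(c);f=d["frame"][:,:,::-1].copy()
    a=np.linspace(0,6.28,60)
    for n,(x,y) in PAD.items():
        k=proj(d,np.c_[x+.023*np.cos(a),y+.023*np.sin(a),0*a+H[n]+.022]);cv2.polylines(f,[np.rint(k).astype(int).reshape(-1,1,2)],True,(0,255,255),1)
    f=f[140:240,190:450] if c=="top" else f[90:320,180:460]
    cv2.imwrite(f"pics/{c}3.png",cv2.resize(f,None,fx=2.8,fy=2.8,interpolation=cv2.INTER_CUBIC))
print(get_obs()["time_s"])
```

```text
cherry grip 0.04485344938417431 array([ 0.42852415, -0.24242442,  0.0465483 ]) 14.6667
lifted w 0.04494861754870986 [-0.34195718  0.72568741 -2.01186794]
down F [-4.1283173   0.0995784   5.13444592] w 0.04529882260083294
t 21.9083
maple grip 0.044779183022340914 array([0.45615207, 0.09896137, 0.03260131]) 25.0
lifted w 0.04482047930701374 [-0.77728881  0.55741043 -0.56507717]
down F [-3.90916074 -0.73848845  5.78227217] w 0.04494829175550774
t 31.325
walnut grip 0.045332272600555265 array([0.44687574, 0.24873741, 0.06948493]) 34.5083
lifted w 0.04470485195019043 [ 0.04673917  0.10059214 -1.30496253]
down F [-3.30282461  0.60802015  5.53710685] w 0.04487747882554595
t 41.5833
42.8417
```

View pics/top3.png

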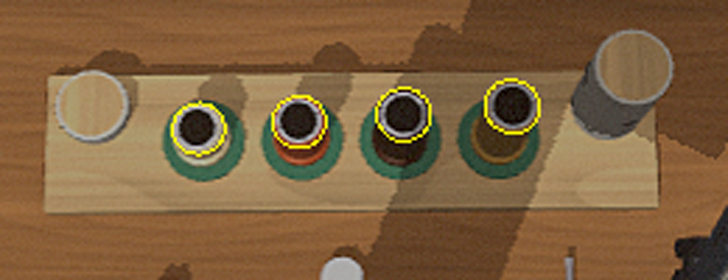

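View pics/side3.png

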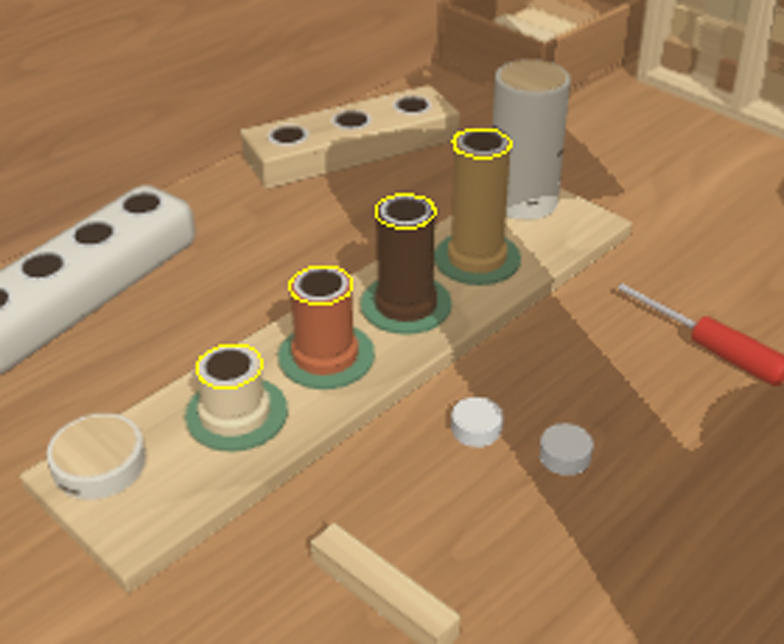

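All four holders stand upright and centred on their felts, within about 2 mm of the predicted rings, and the arm is clear of them. I'm handing in.

```bash
python3 -c "
from workcell import hand_in
print(hand_in())"
```

```text
the job is handed in; nothing more can be done
None
```

All four tea-light holders are on their pads and the job is handed in; the hand-in gives no verdict. From the flat birch slice to the upright log they stand maple on pad a, cherry on b, walnut on c and oak on d.

- **Placement:** each was gripped near its top at 40 N, or on its upper body for the short maple, and lowered slowly onto the felt before release. The wrist force at set-down was about 4–6 N.
- **Final check:** the top and side pictures show all four upright, with their tops within about 2 mm of where a centred holder should appear. The arm was well clear and the clock read about 43 s of the 99 s allowed.
- **Disagreements:** none of the checks failed. Before the first grasp, the walnut's outline in the side view sat about 2–3 mm off the estimate from the top camera. It gripped normally anyway.

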